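# Switch on the lawn lights of the massing model

### The job

Take the yellow-handled stylus from its wooden stand and, holding it, use its tip to flip the green rocker of the model's lighting console fully on (marked half down). Leave the other three rockers as they are, keep the gripper itself off the switches and do not disturb the tape, glue bottle or plywood offcut. Then put the stylus back in its stand, upright with its collar resting on the block, and let go.

Things in the scene. Friction and masses are not known exactly. Their poses are not given: they have to be found in the camera images.
- stylus: loose pointer of 50 g, 125 mm long, upright in the stand at the start. Origin at the centre of its tip, z towards the handle end. Steel tip 6 mm in diameter (z 0 to 19 mm), steel shank 10 mm (z 19 to 65), black collar 28 mm (z 65 to 69), round yellow handle 14 mm (z 69 to 125); hold it from above, just over the collar.
- stand: fixed pale wooden block 70 x 70 x 70 mm, origin at the centre of its underside on the table, z up. A round hole 19 mm wide and 66 mm deep goes down from the middle of its top; the stylus hangs in it with its collar resting on the top face, so that its tip is 5 mm above the table.
- console: fixed grey control box of the model's lighting, 120 (x) by 150 (y) by 40 mm high, origin at the centre of its underside, z up; the row of four rocker switches runs along y across the middle of its top.
- tape: loose roll of tape, 96 mm outside, 24 mm high, brown, lying flat; origin at the centre of its underside
- glue: loose white glue bottle with red cap, 48 mm wide, 110 mm high, standing; origin at the centre of its underside
- offcut: loose plywood block 60 x 50 x 40 mm; origin at the centre of its underside
- sw_green: switch module: black frame 40 (x) by 24 (y) by 7 mm high around a green rocker cap, 30 (x) by 16 (y) mm. Origin: module centre on the console's top face; x points across the row to the cap half with the black bar mark (the half away from the robot), y along the row, z up. The cap is a shallow V that pivots about y, 5 mm above the origin. Modules stand 26 mm apart, colours in any order.
- sw_orange: as sw_green, its cap orange
- sw_white: as sw_green, its cap white
- sw_blue: as sw_green, its cap blue
- rocker_green (a joint): the green rocker: 0 = off, 0.5 rad = on. Off: marked half up, its top 14 mm over the module origin at x = +10 mm, 16 mm at its end (x = +15 mm). On: marked half level, 9 mm over the origin, other half up. About 2 N down on a raised half, 10 mm out from the pivot, tips it over; it stays where it is left, so press to the stop. Starts off.
- rocker_orange (a joint): the orange rocker: 0 = off (marked half up), 0.5 rad = on (marked half down, level); it stays where it is left. Starts on.
- rocker_white (a joint): the white rocker: 0 = off (marked half up), 0.5 rad = on (marked half down, level); it stays where it is left. Starts on.
- rocker_blue (a joint): the blue rocker: 0 = off (marked half up), 0.5 rad = on (marked half down, level); it stays where it is left. Starts off.
There are look-alikes about, which are no part of the job. Leave any pink or purple look-alike of the stylus alone.

How it is judged:
By the outcome, as a careful person would: the job done as asked, in the order asked, and still so for the second after the job is handed in, with the robot touching nothing.
It also fails if it takes over 46 s, if anything falls off the work surface, if the arm or the gripper's body presses on something with over 40 N, if the wrist force passes 120 N, or if a joint passes its speed limit or range.

### The arm

A 6-joint arm with a two-finger parallel gripper is mounted at the origin on the work surface. World frame = base frame: x ahead of the robot, y to its left, z up, the work surface at z = 0. Lengths are in m, angles in rad, forces in N, time in s.
With the tool pointing down it reaches from about 0.4 to 0.825 m from the base axis. Payload 7 kg.
Tool frame: the origin (TCP) lies at the very end of the fingers, on their centre line; the grasp point (between the pads) lies 19 mm behind it; z points along the fingers, y is the line along which they close (so a half turn about z gives the same grasp; the last joint's range is limited). The gripper opens to 88 mm and grips with 3 to 60 N. Pads are 19 mm wide; open, the fingers measure 130 mm over their backs; the gripper's body (78 mm by 193 mm) begins 47 mm behind the grasp point.
Start: joints at [1.399, 0.359, 0.012, 0, -1.224, -0.288], TCP at [0.3, 0.605, 0.227] pointing down, gripper open.
Joint ranges: [-3.07, 3.07], [-1.43, 2.12], [-1.02, 1.25], [-3.03, 1.67], [-3.05, -0], [-3.03, 3.03]. Speed limits (rad/s): [2.39, 2.39, 3.01, 3.14, 3.14, 3.14].

### API

Orientations are given as [roll, pitch, yaw] about the fixed x, y, z axes, in that order (R = Rz(yaw) Ry(pitch) Rx(roll)).
In Python, from station import arm gives the robot as it stands.
- The arm moves only by the tool step_arm, never from a script. Its argument "rows" is a list of rows, each a list of 5 numbers: the shift along the world's x, y, z in m, then the turn about the world's z in rad, then the finger opening in m, from 0 to 0.0876. In form: [[x, y, z, spin, gripper], ...]. A call has 1 to 20 rows; each row is the pose to reach, as a shift and turn from the pose commanded when the call began; what a row does not reach only later rows make up. A row lasts 1/10 s, in which the tool goes at most 50 mm and 8.59 degrees, less where a joint would pass 70% of its speed; a pose out of reach is approached as far as the arm can. A call with a gripper value outside its range is refused whole. The fingers move at their own pace and stop on an object; "newtons" is the grip in N (left out, the last holds). Time passes only in rows, so rows that repeat a pose let the fingers close. It gives the time, the measured TCP pose, the force, the opening and the grip force at its end, in the units of the state.
- arm.get_state(): the state, without advancing time (a new reading comes with each control period).
- arm.grab_frame(name): name is "scene" or "top" or "wrist"; returns a dict with "color" (480x640x3 uint8, blue, green, red), "vfov" (degrees; the focal length in pixels is half the picture's height over the tangent of half this angle, whatever the lens; pixels are square), "cx", "cy" (the principal point, pixels), "rvec" (rotation vector, rad) and "tvec" (3), from world to camera coordinates, as OpenCV has them. Camera axes: x right, y down, z forward; pixel columns grow to the right and rows downward; lengths in m; the calibration is good to about 2 mm. The wrist camera is an equidistant fisheye: a pixel r from the principal point sees the ray r / f radians off the axis. A picture is of the moment at which its call begins. There is no depth.
- arm.job_done(): hands the job in; it is judged then, once.
The state is a dict: "t": time; "q": joint angles; "qd": joint speeds; "joint_efforts": joint torques, N m; "eef_pos": TCP position; "ee_rot": TCP orientation; "force": force on the tool from outside, world axes, zero at the start; "moment": the same for the moment, N m; "width": finger opening in m; "gripper_force": force on a finger pad.
Only numpy, scipy, OpenCV 4.12 (cv2) and the standard library are available. Lean on these libraries where they do the work, as an engineer would, in place of code of your own. Each camera call takes 0.05 s, during which the arm holds its last target. There are 200 camera calls.

## Working session

There is one attempt and no reset: what is moved stays moved. The work goes in short steps, Python scripts to look and compute and a tool call to move; the robot and the scene stay as the last step left them, time stands still between calls to the robot, and variables do not carry over. Pictures are saved under pics/ and viewed, at most 10 in all, crops included, and the job is handed in when it is done.

Besides the shell and the picture viewer there is one more tool, called after "Request:" by a JSON object that holds its "fn" and its "kwargs". step_arm: Moves the arm, as the interface text tells. Its arguments: {"type":"object","properties":{"rows":{"type":"array"},"newtons":{"type":"number"}},"required":["rows"]}

```bash
mkdir -p pics && cat > h.py <<'E'
import numpy as np, cv2
from station import arm
def grab(n,save=None):
    f=arm.grab_frame(n)
    if save: cv2.imwrite('pics/'+save,f['color'])
    return f
def ray(f,u,v,fish=False):
    F=240/np.tan(np.radians(f['vfov'])/2)
    R=cv2.Rodrigues(np.array(f['rvec'],float))[0]; t=np.array(f['tvec'],float).ravel()
    x,y=u-f['cx'],v-f['cy']
    if fish:
        r=np.hypot(x,y)+1e-9; a=r/F; d=np.array([x/r*np.sin(a),y/r*np.sin(a),np.cos(a)])
    else: d=np.array([x/F,y/F,1])
    return -R.T@t, R.T@(d/np.linalg.norm(d))
def onz(f,u,v,z,fish=False):
    c,d=ray(f,u,v,fish); return c+d*(z-c[2])/d[2]
def two(r1,r2):
    (a,d),(b,e)=r1,r2
    s=np.linalg.lstsq(np.stack([d,-e],1),b-a,rcond=None)[0]
    p,q=a+d*s[0],b+e*s[1]; return (p+q)/2,np.linalg.norm(p-q)
def blobs(im,lo,hi,amin=15):
    m=cv2.inRange(cv2.cvtColor(im,cv2.COLOR_BGR2HSV),np.array(lo),np.array(hi))
    n,l,s,c=cv2.connectedComponentsWithStats(m)
    return [(s[i].tolist(),c[i].round(1).tolist()) for i in range(1,n) if s[i][4]>=amin]
E
python3 - <<'E'
from h import *
a=grab('scene','s0.png');b=grab('top','t0.png')
for n,f in(('s',a),('t',b)):
    print(n,f['vfov'],onz(f,320,240,0),ray(f,320,240)[0])
    for k,lo,hi in(('yel',(22,120,100),(35,255,255)),('grn',(45,90,50),(85,255,255)),('org',(8,150,120),(20,255,255)),('blu',(95,120,60),(125,255,255))): print(k,blobs(f['color'],lo,hi))
E
```

```text
s 52.22627586070606 [0.55500061 0.05351241 0.        ] [ 1.07430927 -0.64701964  1.01723528]
yel [([356, 174, 5, 17, 65], [358.2, 182.1])]
grn [([409, 100, 28, 38, 484], [423.4, 118.9]), ([378, 110, 10, 13, 67], [383.6, 116.7]), ([0, 181, 142, 146, 10450], [55.6, 244.6]), ([228, 275, 14, 11, 92], [234.6, 280.4])]
org [([243, 262, 12, 10, 72], [248.3, 266.3])]
blu [([235, 268, 14, 11, 90], [241.7, 273.3])]
t 48.0605887983426 [0.63352295 0.01472401 0.        ] [ 0.3666899  -0.01481906  1.11223741]
yel [([206, 251, 12, 12, 84], [211.2, 256.2])]
grn [([0, 251, 39, 26, 758], [18.4, 262.4]), ([424, 304, 10, 16, 131], [428.2, 311.6]), ([0, 312, 27, 29, 649], [11.7, 325.3])]
org [([0, 69, 640, 411, 175052], [370.2, 259.9]), ([398, 304, 9, 16, 123], [401.9, 311.6]), ([513, 319, 33, 33, 844], [528.6, 335.3]), ([193, 344, 11, 3, 15], [198.1, 344.7]), ([96, 355, 57, 13, 234], [124.5, 359.8]), ([142, 364, 7, 5, 15], [145.1, 365.9]), ([102, 367, 18, 3, 26], [111.1, 368.2]), ([0, 368, 185, 112, 15124], [95.4, 422.8]), ([121, 368, 60, 8, 135], [153.1, 371.5]), ([182, 372, 8, 4, 21], [185.8, 373.7]), ([191, 373, 13, 4, 23], [197.0, 374.4]), ([202, 447, 15, 3, 19], [209.3, 447.7]), ([218, 448, 12, 3, 19], [223.3, 449.1])]
blu [([411, 304, 9, 16, 142], [415.0, 311.6])]
```

View pics/s0.png

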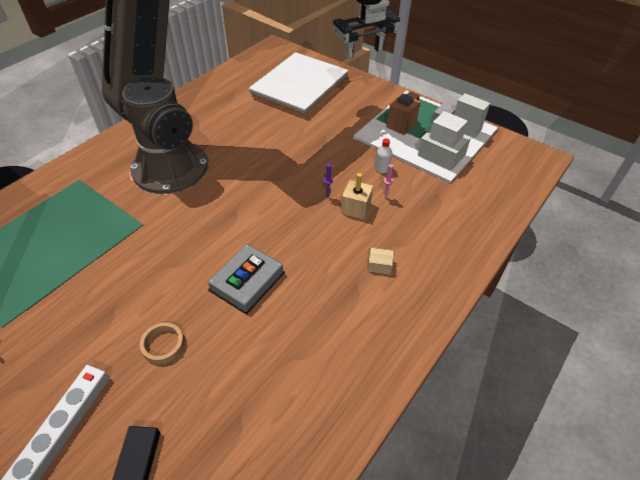

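View pics/t0.png

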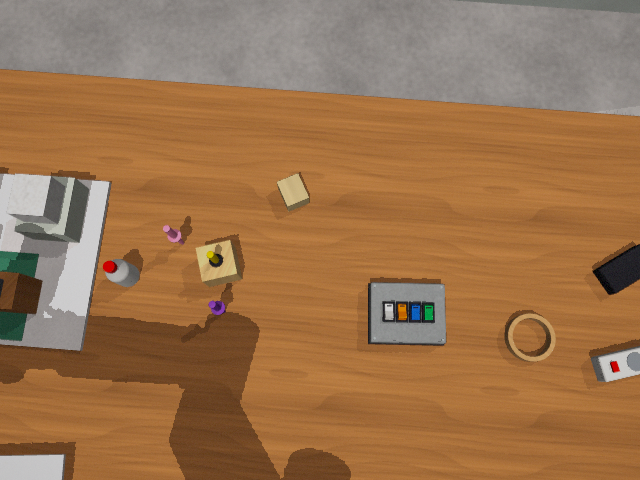

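The scene view shows the stylus in its block at (357,190), the green cap at (234,281) and the tape ring at (162,343). In the top view the block is at (217,261), with purple at (217,307), pink at (173,234) and glue at (120,272) around it. The switch row runs white 389, orange 402, blue 415, green 428 at row 312.

```bash
python3 - <<'E'
from h import *
a=grab('scene');b=grab('top')
print('yel',two(ray(a,358.2,182.1),ray(b,211.2,256.2)), onz(b,209.5,254.5,.13))
print('grn',two(ray(a,234.6,280.4),ray(b,428.2,311.6)),onz(b,428.2,311.6,.05))
print('blu',two(ray(a,241.7,273.3),ray(b,415,311.6)),onz(b,415,311.6,.05))
print('org',two(ray(a,248.3,266.3),ray(b,401.9,311.6)),onz(b,401.9,311.6,.05))
for n,u,v in(('purple',217,307),('pink',173,234),('glue',120,272),('offcut',293,192)): print(n,onz(b,u,v,.05))
# stand top face
m=cv2.inRange(cv2.cvtColor(b['color'],cv2.COLOR_BGR2HSV),(15,60,150),(30,160,255))[225:300,180:260]
c=max(cv2.findContours(m,cv2.RETR_EXTERNAL,cv2.CHAIN_APPROX_NONE)[0],key=cv2.contourArea)
r=cv2.minAreaRect(c);print(r);u,v=r[0];print('stand',onz(b,u+180,v+225,.07))
s=arm.get_state();print({k:np.round(s[k],3) for k in('t','eef_pos','ee_rot','width','force')})
w=grab('wrist','w0.png');print(w['vfov'],ray(w,w['cx'],w['cy'],True))
E
```

```text
yel (array([0.56046092, 0.21739873, 0.09921212]), np.float64(0.0015967890819842188)) [0.55808762 0.21450206 0.13      ]
grn (array([ 0.49473624, -0.21097427,  0.0471985 ]), np.float64(0.0012191780123099033)) [ 0.49400142 -0.21091935  0.05      ]
blu (array([ 0.49294036, -0.18475775,  0.04686281]), np.float64(0.001983389431787225)) [ 0.49191671 -0.18500195  0.05      ]
org (array([ 0.49088285, -0.15890479,  0.04702643]), np.float64(0.002082289024462783)) [ 0.48984773 -0.15928017  0.05      ]
purple [0.46964429 0.20497116 0.05      ]
pink [0.61008208 0.3126529  0.05      ]
glue [0.52372273 0.40736208 0.05      ]
offcut [0.71900065 0.07751154 0.05      ]
((35.0294189453125, 35.11764907836914), (36.1378059387207, 38.32062911987305), 75.96376037597656)
stand [0.55939045 0.21618341 0.07      ]
{'t': np.float64(0.2), 'eef_pos': array([0.299, 0.605, 0.226]), 'ee_rot': array([ 3.141, -0.   , -0.46 ]), 'width': np.float64(0.088), 'force': array([-0.086, -0.331,  0.223])}
65.70646984690485 (array([0.37319049, 0.5676728 , 0.38386738]), array([-0.26983765,  0.13427984, -0.95349702]))
```

Request:
{"fn": "step_arm", "kwargs": {"rows": [[0.024,-0.035,0,0.14,0.05],[0.048,-0.07,0,0.28,0.05],[0.072,-0.105,0,0.42,0.05],[0.096,-0.14,0,0.56,0.05],[0.12,-0.175,0,0.7,0.05],[0.144,-0.21,0,0.84,0.05],[0.168,-0.245,0,0.95,0.05],[0.192,-0.28,0,1.07,0.05],[0.216,-0.315,0,1.07,0.05],[0.24,-0.35,0,1.07,0.05],[0.26,-0.389,0,1.07,0.05],[0.26,-0.389,0,1.07,0.05],[0.26,-0.389,0,1.07,0.05]]}}

```text
t: 1.55
eef_pos: [0.5599, 0.2147, 0.2264]
ee_rot: [-3.141, 0.0, 0.608]
force: [-0.3, -0.2, 0.2]
width: 0.0498
gripper_force: 0.0
```

```bash
python3 - <<'E'
from h import *
w=grab('wrist','w1.png');s=arm.get_state();print({k:np.round(s[k],3) for k in('t','q','eef_pos','ee_rot','width')})
for bl in blobs(w['color'],(22,120,80),(35,255,255),40):
    print(bl); x,y,ww,h,_=bl[0]
    print(onz(w,*bl[1],.12,True))
E
```

```text
{'t': np.float64(1.6), 'q': array([ 0.693,  0.236, -0.161, -0.   , -1.174,  1.487]), 'eef_pos': array([0.56 , 0.216, 0.226]), 'ee_rot': array([-3.141,  0.   ,  0.609]), 'width': np.float64(0.05)}
([313, 210, 18, 34, 531], [321.8, 226.9])
[0.56361875 0.21646455 0.12      ]
```

View pics/w1.png

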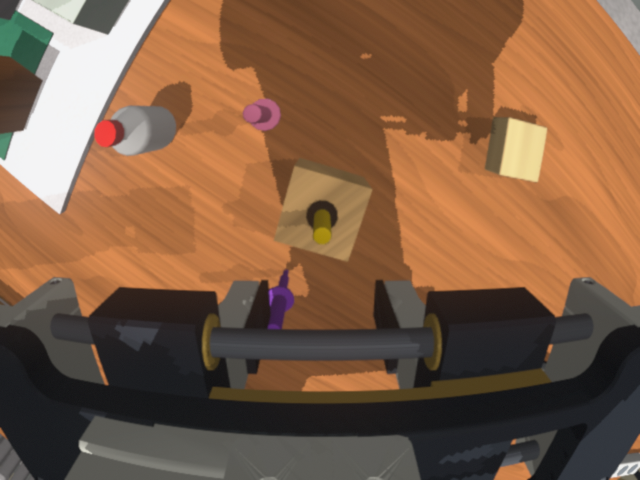

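The wrist view shows the yellow handle at (322,228) with its end at about (322,237), and the collar at (321,214). Pink is at (262,115), purple at (280,300) and glue at (135,130), all clear of the way down.

```bash
python3 - <<'E'
from h import *
w=grab('wrist');im=w['color']
m=cv2.inRange(cv2.cvtColor(im,cv2.COLOR_BGR2HSV),(22,120,80),(35,255,255))
ys,xs=np.nonzero(m[200:260,300:345]);ys+=200;xs+=300
c=[(y,xs[ys==y].min(),xs[ys==y].max()) for y in range(ys.min(),ys.max()+1)];print(c[::4],c[-1])
wid=max(b-a+1 for _,a,b in c[-12:]);yt=c[-1][0]+.5-wid/2;u=xs[ys>c[-1][0]-wid].mean()
print('top',u,yt,onz(w,u,yt,.13,True))
g=cv2.cvtColor(im,cv2.COLOR_BGR2GRAY);d=((g<50)&(m==0)).astype(np.uint8);d[:190]=0;d[250:]=0;d[:,:295]=0;d[:,345:]=0
p=np.column_stack(np.nonzero((d|(m>0))[:225])[::-1]).astype(np.int32)
p=p[p[:,1]<224];(cu,cv),r=cv2.minEnclosingCircle(p);print('collar',cu,cv,r,onz(w,cu,cv,.074,True))
# stand top
h=cv2.inRange(cv2.cvtColor(im,cv2.COLOR_BGR2HSV),(13,50,60),(24,190,230))
E
```

```text
[(210, np.int64(320), np.int64(326)), (214, np.int64(316), np.int64(330)), (218, np.int64(316), np.int64(331)), (222, np.int64(315), np.int64(331)), (226, np.int64(315), np.int64(331)), (230, np.int64(315), np.int64(331)), (234, np.int64(315), np.int64(332)), (238, np.int64(315), np.int64(331)), (242, np.int64(318), np.int64(329))] (244, np.int64(323), np.int64(324))
top 323.09057971014494 235.5 [0.56093457 0.2146167  0.13      ]
collar 322.665283203125 215.54132080078125 14.746170043945312 [0.56099006 0.21481785 0.074     ]
```

Request:
{"fn": "step_arm", "kwargs": {"rows": [[0.001,-0.001,-0.03,0,0.05],[0.001,-0.001,-0.07,0,0.05],[0.001,-0.001,-0.11,0,0.05],[0.001,-0.001,-0.135,0,0.05],[0.001,-0.001,-0.148,0,0.05],[0.001,-0.001,-0.148,0,0.05],[0.001,-0.001,-0.148,0,0.01],[0.001,-0.001,-0.148,0,0.01],[0.001,-0.001,-0.148,0,0.01],[0.001,-0.001,-0.148,0,0.01],[0.001,-0.001,-0.148,0,0.01],[0.001,-0.001,-0.148,0,0.01]], "newtons": 30}}

```text
t: 2.85
eef_pos: [0.5608, 0.2149, 0.0791]
ee_rot: [3.142, -0.001, 0.61]
force: [0.0, -0.5, 2.8]
width: 0.0137
gripper_force: 30.0
```

Request:
{"fn": "step_arm", "kwargs": {"rows": [[0,0,0.01,0,0.01],[0,0,0.03,0,0.01],[0,0,0.065,0,0.01],[0,0,0.1,0,0.01],[0,-0.01,0.12,0,0.01],[-0.01,-0.05,0.12,0,0.01],[-0.02,-0.09,0.12,0,0.01],[-0.03,-0.135,0.12,0,0.01],[-0.04,-0.18,0.12,0,0.01],[-0.05,-0.225,0.12,0,0.01],[-0.06,-0.27,0.12,0,0.01],[-0.07,-0.315,0.12,0,0.01],[-0.08,-0.36,0.12,0,0.01],[-0.09,-0.405,0.12,0,0.01],[-0.1,-0.44,0.12,0,0.01],[-0.101,-0.455,0.12,0,0.01],[-0.101,-0.455,0.12,0,0.01],[-0.101,-0.455,0.12,0,0.01]]}}

```text
t: 4.65
eef_pos: [0.4594, -0.2403, 0.1989]
ee_rot: [3.141, -0.0, 0.609]
force: [0.1, 0.9, -0.7]
width: 0.0135
gripper_force: 30.0
```

```bash
python3 - <<'E'
from h import *
w=grab('wrist','w2.png');s=arm.get_state();print({k:np.round(s[k],4) for k in('t','q','eef_pos','ee_rot','width')})
for k,lo,hi in(('grn',(45,90,40),(85,255,255)),('org',(5,150,150),(20,255,255)),('blu',(95,120,50),(125,255,255))):
    for bl in blobs(w['color'],lo,hi,100): print(k,bl,onz(w,*bl[1],.05,True).round(4))
E
```

```text
{'t': np.float64(4.7), 'q': array([-1.0210e-01,  1.2150e-01, -3.7060e-01, -2.0000e-04, -1.0785e+00,
        2.2829e+00]), 'eef_pos': array([ 0.4596, -0.2398,  0.1989]), 'ee_rot': array([ 3.1415e+00, -3.0000e-04,  6.1000e-01]), 'width': np.float64(0.0133)}
grn ([300, 144, 35, 41, 721], [317.4, 164.5]) [ 0.495 -0.212  0.05 ]
org ([0, 0, 640, 322, 125108], [337.4, 149.2]) [ 0.5149 -0.2182  0.05  ]
org ([61, 31, 118, 82, 641], [136.0, 80.1]) [ 0.4707 -0.0347  0.05  ]
org ([146, 37, 50, 29, 192], [166.1, 49.3]) [ 0.5075 -0.0455  0.05  ]
org ([248, 113, 34, 41, 584], [262.6, 134.2]) [ 0.4905 -0.1602  0.05  ]
org ([438, 272, 51, 33, 851], [469.5, 285.1]) [ 0.4867 -0.396   0.05  ]
org ([520, 345, 31, 17, 232], [537.0, 351.2]) [ 0.4732 -0.534   0.05  ]
org ([93, 346, 70, 44, 1897], [126.6, 367.3]) [ 0.1862 -0.1566  0.05  ]
org ([483, 351, 28, 40, 441], [493.7, 364.6]) [ 0.4319 -0.4948  0.05  ]
org ([294, 368, 56, 24, 912], [321.1, 382.8]) [ 0.3121 -0.343   0.05  ]
org ([459, 440, 55, 13, 207], [486.3, 446.5]) [ 0.3274 -0.605   0.05  ]
org ([463, 463, 66, 17, 660], [500.9, 473.6]) [ 0.2903 -0.6904  0.05  ]
blu ([274, 128, 34, 40, 702], [290.4, 148.3]) [ 0.4935 -0.186   0.05  ]
```

View pics/w2.png

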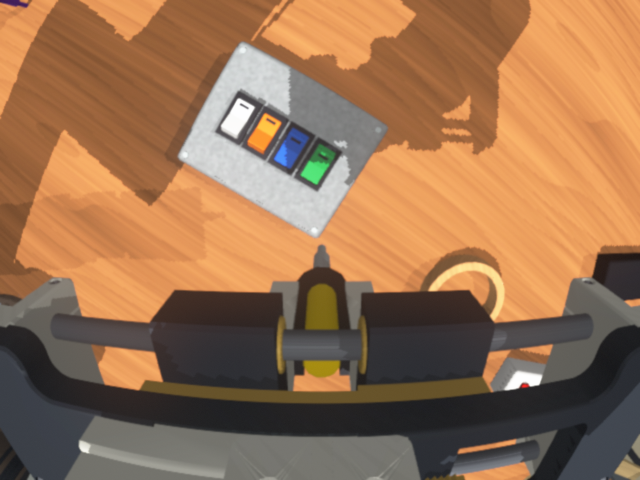

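The wrist view shows the green cap at (317,164), at the right end of the row, with its bar up. The stylus is held straight, with its tip at (321,248).

```bash
python3 - <<'E'
from h import *
w=grab('wrist');print(onz(w,321,248,.127,True),onz(w,324,149,.056,True))
E
```

```text
[ 0.45950709 -0.24003894  0.127     ] [ 0.50920924 -0.2082274   0.056     ]
```

Request:
{"fn": "step_arm", "kwargs": {"rows": [[0.025,0.016,0,0,0.01],[0.045,0.029,-0.01,0,0.01],[0.045,0.029,-0.035,0,0.01],[0.045,0.029,-0.055,0,0.01],[0.045,0.029,-0.06,0,0.01],[0.045,0.029,-0.06,0,0.01],[0.045,0.029,-0.06,0,0.01]]}}

```text
t: 5.45
eef_pos: [0.5053, -0.2109, 0.1392]
ee_rot: [3.141, -0.0, 0.611]
force: [0.8, 0.1, -0.0]
width: 0.0135
gripper_force: 30.0
```

Request:
{"fn": "step_arm", "kwargs": {"rows": [[0,0,-0.006,0,0.01],[0,0,-0.009,0,0.01],[0,0,-0.012,0,0.01],[0,0,-0.014,0,0.01],[0,0,-0.016,0,0.01],[0,0,-0.0165,0,0.01],[0,0,-0.0165,0,0.01]]}}

```text
t: 6.15
eef_pos: [0.5053, -0.2114, 0.1228]
ee_rot: [3.14, -0.001, 0.611]
force: [0.9, 0.1, 5.8]
width: 0.0136
gripper_force: 30.0
```

```bash
python3 - <<'E'
from h import *
w=grab('wrist','w3.png');cv2.imwrite('pics/w3c.png',cv2.resize(w['color'][100:340,160:480],None,fx=2,fy=2))
s=arm.get_state();print(s['eef_pos'],s['force'],s['moment'])
E
```

```text
[ 0.50531413 -0.21133802  0.12282829] [4.96199436e-01 5.62506158e-03 6.02322741e+00] [ 0.17437611 -0.44075338  0.02210325]
```

View pics/w3c.png

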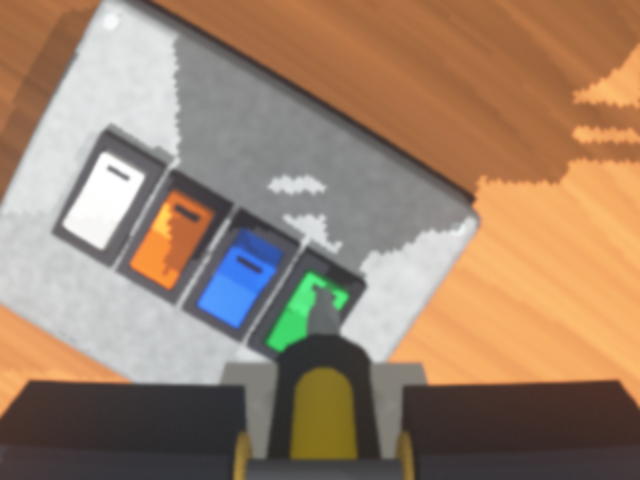

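The crop shows the tip on the marked end of the green cap at (322,292). The cap now looks flat like the orange and white ones. I'll press a little further to make sure it reaches the stop.

Request:
{"fn": "step_arm", "kwargs": {"rows": [[0,0,-0.0007,0,0.01],[0,0,-0.0013,0,0.01],[0,0,-0.0013,0,0.01]]}}

```text
t: 6.5
eef_pos: [0.5056, -0.2115, 0.1225]
ee_rot: [3.139, -0.001, 0.611]
force: [-0.9, 2.1, 13.6]
width: 0.0135
gripper_force: 30.0
```

Request:
{"fn": "step_arm", "kwargs": {"rows": [[0,0,0.01,0,0.01],[0,0,0.035,0,0.01],[-0.01,-0.005,0.065,0,0.01],[-0.035,-0.022,0.0778,0,0.01],[-0.045,-0.029,0.0778,0,0.01],[-0.045,-0.029,0.0778,0,0.01],[-0.045,-0.029,0.0778,0,0.01]]}}

```text
t: 7.2
eef_pos: [0.4591, -0.2401, 0.198]
ee_rot: [-3.141, 0.001, 0.609]
force: [1.0, 0.2, -1.0]
width: 0.0133
gripper_force: 30.0
```

```bash
python3 - <<'E'
from h import *
w=grab('wrist');cv2.imwrite('pics/w4c.png',cv2.resize(w['color'][60:300,160:480],None,fx=2.5,fy=2.5,interpolation=cv2.INTER_CUBIC))
print(blobs(w['color'],(45,90,40),(85,255,255),100)); print(arm.get_state()['eef_pos'],arm.get_state()['force'])
E
```

```text
[([301, 145, 35, 40, 721], [317.8, 164.8])]
[ 0.45942196 -0.23993609  0.19781858] [ 1.04111719  0.39063449 -0.20331718]
```

View pics/w4c.png

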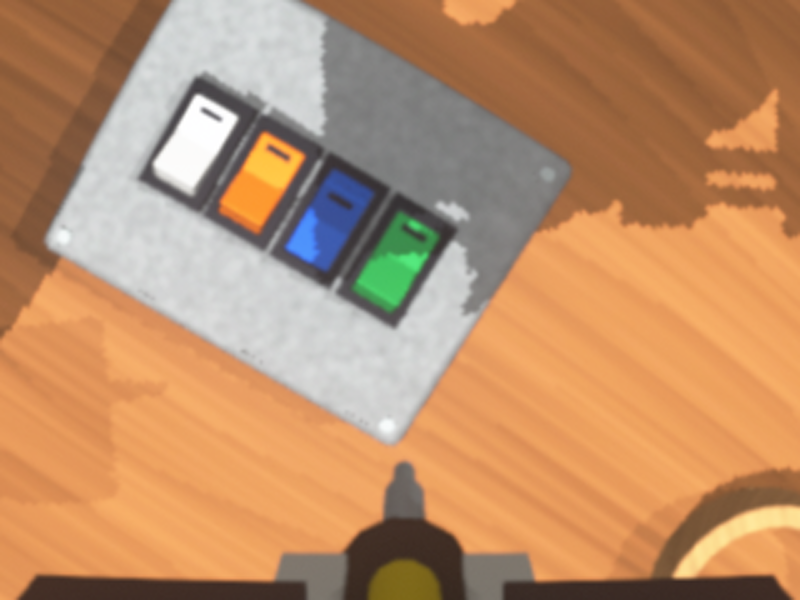

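The green bar now sits at the far end of its cap (413,230), as on white and orange, so green is on. Blue is still off, and the stylus tip is where it was in the grip (403,468). I'll take the stylus back to the stand.

Request:
{"fn": "step_arm", "kwargs": {"rows": [[0.005,0.02,0,0,0.01],[0.015,0.06,0,0,0.01],[0.025,0.105,0,0,0.01],[0.035,0.15,0,0,0.01],[0.045,0.195,0,0,0.01],[0.055,0.24,0,0,0.01],[0.065,0.285,0,0,0.01],[0.075,0.33,0,0,0.01],[0.085,0.375,0,0,0.01],[0.095,0.42,0,0,0.01],[0.1,0.445,0,0,0.01],[0.101,0.455,0,0,0.01],[0.101,0.455,-0.02,0,0.01],[0.101,0.455,-0.04,0,0.01],[0.101,0.455,-0.045,0,0.01],[0.101,0.455,-0.045,0,0.01]]}}

```text
t: 8.85
eef_pos: [0.56, 0.214, 0.1527]
ee_rot: [3.141, 0.003, 0.61]
force: [0.4, -0.4, -0.4]
width: 0.0134
gripper_force: 30.0
```

```bash
python3 - <<'E'
from h import *
w=grab('wrist');cv2.imwrite('pics/w5c.png',cv2.resize(w['color'][150:390,160:480],None,fx=2.5,fy=2.5))
print(arm.get_state()['eef_pos'],arm.get_state()['force'])
E
```

```text
[0.56067988 0.21440536 0.15374008] [-0.39323955 -0.04560429  0.88792377]
```

View pics/w5c.png

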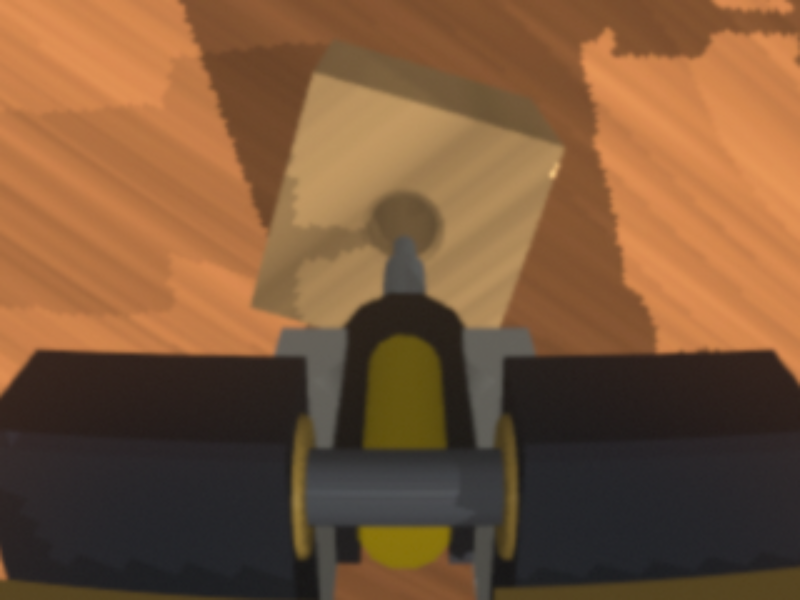

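The crop shows the hole at (406,225) and the tip just above it at (404,243), so I'll check the alignment numerically.

```bash
python3 - <<'E'
from h import *
w=grab('wrist');print('hole',onz(w,322.4,239.8,.07,True),'tip',onz(w,321.4,247,.081,True))
E
```

```text
hole [0.56253497 0.21430871 0.07      ] tip [0.5610511  0.21411325 0.081     ]
```

Request:
{"fn": "step_arm", "kwargs": {"rows": [[0.001,0,-0.015,0,0.01],[0.001,0,-0.03,0,0.01],[0.001,0,-0.045,0,0.01],[0.001,0,-0.06,0,0.01],[0.001,0,-0.07,0,0.01],[0.001,0,-0.073,0,0.01],[0.001,0,-0.073,0,0.01],[0.001,0,-0.073,0,0.01]]}}

```text
t: 9.75
eef_pos: [0.5621, 0.2151, 0.0814]
ee_rot: [3.141, -0.001, 0.61]
force: [-0.2, -0.4, 0.3]
width: 0.0135
gripper_force: 30.0
```

Request:
{"fn": "step_arm", "kwargs": {"rows": [[0,0,-0.001,0,0.01],[0,0,-0.0015,0,0.01],[0,0,-0.0015,0,0.01],[0,0,-0.0015,0,0.01]]}}

```text
t: 10.15
eef_pos: [0.5616, 0.2149, 0.0792]
ee_rot: [3.142, -0.0, 0.61]
force: [0.0, 1.1, -0.1]
width: 0.0132
gripper_force: 30.0
```

Request:
{"fn": "step_arm", "kwargs": {"rows": [[0,0,-0.0005,0,0.01],[0,0,-0.001,0,0.01],[0,0,-0.001,0,0.01]]}}

```text
t: 10.45
eef_pos: [0.5617, 0.2149, 0.079]
ee_rot: [3.141, -0.001, 0.611]
force: [-2.7, -0.4, 7.6]
width: 0.0135
gripper_force: 30.0
```

Contact at 7.6 N, so the collar is on the block. Releasing gently and rising.

Request:
{"fn": "step_arm", "kwargs": {"rows": [[0,0,0.0005,0,0.018],[0,0,0.0005,0,0.03],[0,0,0.0005,0,0.05],[0,0,0.0005,0,0.05],[0,0,0.0005,0,0.05],[0,0,0.02,0,0.05],[0,0,0.05,0,0.05],[0,0,0.09,0,0.05],[0,0,0.13,0,0.05],[0,0,0.149,0,0.05],[0,0,0.149,0,0.05],[0,0,0.149,0,0.05]]}}

```text
t: 11.65
eef_pos: [0.5614, 0.2149, 0.2271]
ee_rot: [-3.141, -0.001, 0.61]
force: [-0.1, -0.3, -0.7]
width: 0.05
gripper_force: 0.0
```

```bash
python3 - <<'E'
from h import *
w=grab('wrist','w6.png')
for b in blobs(w['color'],(22,120,80),(35,255,255),40): print(b)
b=grab('top')
for k,lo,hi in(('yel',(22,120,100),(35,255,255)),('grn',(45,90,50),(85,255,255)),('blu',(95,120,60),(125,255,255))): print(k,blobs(b['color'],lo,hi))
print(arm.get_state()['eef_pos'],arm.get_state()['force'],arm.get_state()['t'])
E
```

```text
([313, 210, 18, 35, 533], [321.7, 227.4])
yel [([207, 250, 12, 10, 58], [211.1, 254.1])]
grn [([23, 258, 15, 19, 99], [31.7, 269.3]), ([424, 304, 10, 17, 151], [428.2, 312.1]), ([17, 313, 10, 9, 60], [21.5, 316.3])]
blu [([411, 304, 9, 16, 142], [415.0, 311.6])]
[0.56092802 0.21454035 0.22582588] [-1.20122549  0.61213009  0.14792576] 11.75
```

View pics/w6.png

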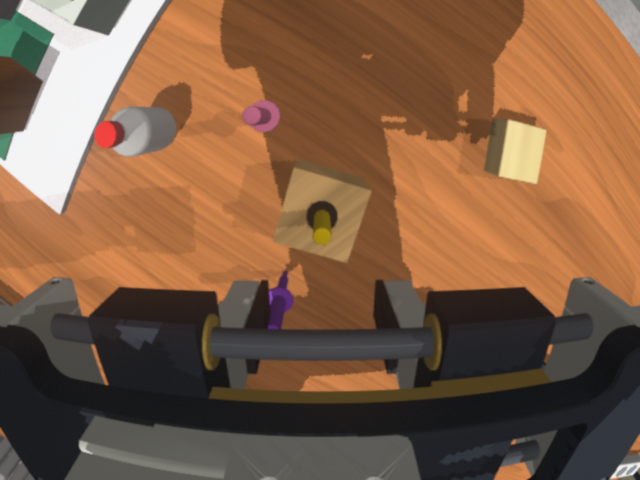

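The stylus is back upright at (322,228), just as at the start. Glue, offcut, pink and purple have not moved, and the gripper is clear.

```bash
python3 -c "
from station import arm
print(arm.job_done())"
```

```text
the job is handed in; nothing more can be done
None
```

The green rocker is flipped fully on, the other three rockers look unchanged, and the stylus is back upright in its stand and released; I handed the job in at about 12 s, with no verdict returned.

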